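# Seat a brass bar against the stop of a measuring cradle

### The arm

A 6-joint arm with a two-finger parallel gripper is mounted at the origin on the work surface. World frame = base frame: x ahead of the robot, y to its left, z up, the work surface at z = 0. Lengths are in m, angles in degrees, forces in N, time in s.
With the tool pointing down it reaches from about 0.4 to 0.825 m from the base axis. Payload 7 kg.
Tool frame: the origin (TCP) lies at the very end of the fingers, on their centre line; the grasp point (between the pads) lies 19 mm behind it; x points along the fingers, y is the direction in which the jaws open and shut, and the axes are right-handed (so a half turn about x gives the same grasp; the last joint's range is limited). The gripper opens to 88 mm and grips with 3 to 60 N. Pads are 19 mm wide; open, the fingers measure 130 mm over their backs; the gripper's body (78 mm by 193 mm) begins 47 mm behind the grasp point.
Start: joints at [-48.638, 20.546, 0.682, 0, -70.136, -16.507], TCP at [0.284, -0.612, 0.227] pointing down, gripper open.
Joint ranges: [-176.03, 176.03], [-82.01, 121.73], [-58.28, 71.71], [-173.87, 95.51], [-174.79, -0.11], [-173.66, 173.66]. Speed limits (degrees/s): [136.94, 136.94, 172.46, 180, 180, 180].

### API

Orientations are given as [roll, pitch, yaw] about the fixed x, y, z axes, in that order (R = Rz(yaw) Ry(pitch) Rx(roll)).
In Python, from plant import monitor, eyes, ticket gives the robot as it stands. The module is installed in compiled form; this text tells all that it offers.
- The arm moves only by the shell command python3 -m crank 'ROWS'. ROWS is JSON, a list of rows, each an object with "linear": the shift along the world's x, y, z in units of 60 mm (1.0 is 60 mm), a list of three; "rot": the turn, a rotation vector about the world's x, y, z in units of 5 degrees (1.0 is 5 degrees), a list of three; "hand": the opening, from 0 (shut) to 1 (fully open). In form: [{"linear": [tx, ty, tz], "rot": [ax, ay, az], "hand": hand}, ...]. A call has 1 to 20 rows; each row shifts and turns the pose as measured when the row begins; what a row does not reach is not made up. A row lasts 1/8 s, in which the tool goes at most 62.5 mm and 10.7 degrees, less where a joint would pass 70% of its speed; a pose out of reach is approached as far as the arm can. A call is refused whole if a number of a shift passes 1 or a number of a turn 1, either way. A call with a gripper value outside its range is refused whole. The fingers move at their own pace and stop on an object; the grip force is fixed at half the most. Time passes only in rows, so rows that do not move let the fingers close. It gives the time, the measured TCP pose, the force and the opening at its end, in the units of the state.
- monitor.get_obs(): the state, without advancing time (a new reading comes with each control period).
- eyes.snapshot(name): name is "scene" or "top" or "wrist"; returns a dict with "image" (480x640x3 uint8, red, green, blue), "depth" (480x640 float32, m along the optical axis (not along the pixel's ray), 0 where there is no reading), "K" (3x3 intrinsics, pixels), "camera_from_world" (4x4, takes a point from world to camera coordinates); the wrist camera has in their place "hand_eye" (4x4, takes a point from camera to tool coordinates, whose origin is the TCP and whose axes are the tool frame's). Camera axes: x right, y up, looking along -z (the intrinsics and any distortion apply to the point x, -y, -z); pixel columns grow to the right and rows downward; lengths in m; the calibration is good to about 2 mm. A picture is of the moment at which its call begins: read the wrist's pose just before it.
- ticket.close_job(): hands the job in, once; it reports no verdict.
The state is a dict: "clock": time; "joint_pos": joint angles; "qvel": joint speeds; "tau": joint torques, N m; "tool_pos": TCP position; "orientation": TCP orientation; "force": force on the tool from outside, world axes, zero at the start; "moment": the same for the moment, N m; "opening": finger opening in m.
Only numpy, scipy, OpenCV 4.12 (cv2) and the standard library are available. Lean on these libraries where they do the work, as an engineer would, in place of code of your own. Each camera call takes 0.05 s, during which the arm holds its last target.

### The job

Take the round brass bar from its tray, lay it in the open part of the measuring cradle's V-groove, clear of the bridge, and let go of it. Then slide it gently along the groove, under the bridge, until its end meets the stop, and press it there for a moment with a few newtons beyond the groove's drag (the stop must never feel more than 15). Leave it lying in the groove, touching the stop, and leave everything else where it is.

Things in the scene. Friction and masses are not known exactly. Their poses are not given: they have to be found in the camera images.
- bar: The brass bar: plain, round, 24 mm in diameter, 140 mm long, flat ends, 0.35 to 0.65 kg (differs each time). Origin at its centre, x along its axis (both ends alike). It starts lying along its tray between two white foam strips, its axis 17 mm over the table.
- tray: The bar's grey tray, 210 x 105 mm, rim 11 mm high, fixed. Origin under its centre, x along it. Floor 5 mm over the table. Two white foam strips beside the bar reach 4 mm above the floor, from 9.6 to 23.6 mm to each side of the tray's middle line; the inner walls stand 47 mm to each side. A like tray without strips holds other things.
- cradle: The measuring cradle, fixed: aluminium base 320 x 70 x 16 mm with a grey 90-degree V-groove along it. Origin at the centre of its underside, x along the groove towards the stop, z up. The groove runs from x = -150 (open end) to +115 mm. Bottom of the V 20 mm over the table, its upper edges 31 mm, 11 mm to each side of the middle; the walls' outer sides 16 mm from it.
- groove_place (a point): Point of the cradle where to lay the bar's centre: at x = -70 mm, on the axis that a bar lying in the groove has (37 mm over the table, midway). With its centre between x = -95 and -40 mm the bar lies clear of the bridge. The groove's drag on the sliding bar differs each time, about 1.5 to 6 N.
- bridge (a point): Middle of the underside of the steel bridge over the groove, 57 mm over the table. The bridge takes up x = 30 to 50 mm of the cradle; its opening is 48 mm wide, its top 64 mm over the table. The bar cannot be laid here from above; it must slide in beneath.
- stop_block (a point): Middle of the groove-side face of the dark stop block, at x = 127 mm of the cradle, on the axis of a lying bar. The stop is a round steel pad, 18 mm across, on a screw through this block. It gives 1 mm per 6 N (rubber behind it). The screw is set anew each time: the pad's face, which the bar's end must meet, stands 27 to 52 mm before this point and is not measured. Feel for it.
- medal: Copper medal, a disc 52 mm across, 6 mm thick, in the other tray; origin under its centre. Bystander, loose: leave it where it is.
- loupe: Black loupe, 36 mm across, 34 mm high, in the other tray; origin under its centre. Bystander, loose: leave it where it is.
- bangle: Brass bangle, a ring 68 mm across, 12 mm high, lying on the table; origin under its centre. Bystander, loose: leave it where it is.
- brush: Wooden-handled brush lying on the table left of the cradle; origin under it. Bystander, loose: leave it where it is.
- casket: Dark wooden casket, 70 x 100 x 50 mm, beyond the cradle; origin under its centre. Bystander, loose: leave it where it is.
- jar: Amber glass jar, 50 mm across, 70 mm high, beyond the cradle; origin under its centre. Bystander, loose: leave it where it is.
- caliper_case: Black flat case, 60 x 170 x 22 mm, beyond the cradle; origin under its centre. Bystander, loose: leave it where it is.
Things that resemble listed ones, but are neither listed nor needed, are in the scene too. There is more than one size of the bar; the job needs the smaller.

How it is judged:
By the outcome, as a careful person would: the job done as asked, in the order asked, and still so for the second after the job is handed in, with the robot touching nothing.
It also fails if it takes over 72 s, if anything falls off the work surface, if the arm or the gripper's body presses on something with over 40 N, if the wrist force passes 120 N, or if a joint passes its speed limit or range.

## Working session

There is one attempt and no reset: what is moved stays moved. The work goes in short steps, Python scripts to look and compute and a shell command to move; the robot and the scene stay as the last step left them, time stands still between calls to the robot, and variables do not carry over. Pictures are saved under pics/ and viewed, and the job is handed in when it is done.

```bash
mkdir -p pics; cat > h.py <<'E'
import numpy as np, cv2
from plant import monitor, eyes, ticket
from scipy.spatial.transform import Rotation as R
def save(n,img): cv2.imwrite('pics/'+n,img[:,:,::-1])
def world(s,T_wc=None):
    d=s['depth'];K=s['K'];v,u=np.mgrid[0:480,0:640]
    p=np.stack([(u-K[0,2])/K[0,0]*d,-(v-K[1,2])/K[1,1]*d,-d],-1)
    T=np.linalg.inv(s['camera_from_world']) if T_wc is None else T_wc
    w=p@T[:3,:3].T+T[:3,3]; w[d==0]=np.nan
    return w
def tool(o):
    T=np.eye(4);T[:3,:3]=R.from_euler('xyz',o['orientation'],degrees=True).as_matrix();T[:3,3]=o['tool_pos'];return T
E
python3 - <<'E'
from h import *
o=monitor.get_obs();print(o)
for n in ['scene','top','wrist']:
    s=eyes.snapshot(n);save(n+'0.png',s['image']);print(n,s['K'].tolist(),[k for k in s]);np.savez(n+'0.npz',**s)
E
```

```text
{'clock': 0.0, 'joint_pos': array([-4.86380445e+01,  2.05900950e+01,  6.31803635e-01, -1.71820585e-02,
       -7.01360363e+01, -1.65081418e+01]), 'qvel': array([ 0.06474199, -0.07985894, -0.03848696,  0.0098017 , -0.05761347,
       -0.08139245]), 'tau': array([-3.81267630e-03, -5.82720208e+01,  2.93064433e+01,  6.99727759e+00,
        7.08467487e-03, -1.87278019e-04]), 'tool_pos': array([ 0.28346306, -0.61204332,  0.2256321 ]), 'orientation': array([ 96.79263214,  89.90429901, 121.6405943 ]), 'force': array([-0.2888889 ,  0.61857337, -0.09421468]), 'moment': array([-0.00054569,  0.03597116,  0.02115173]), 'opening': 0.08722319195656508}
scene [[474.29944413778895, 0.0, 321.16747973396633], [0.0, 474.29944413778895, 241.71410197754878], [0.0, 0.0, 1.0]] ['image', 'depth', 'K', 'camera_from_world']
top [[464.58583720021284, 0.0, 314.7044446056701], [0.0, 464.58583720021284, 236.34283051904052], [0.0, 0.0, 1.0]] ['image', 'depth', 'K', 'camera_from_world']
wrist [[346.8282136428637, 0.0, 317.3173520222471], [0.0, 346.8282136428637, 242.0133350122493], [0.0, 0.0, 1.0]] ['image', 'depth', 'K', 'hand_eye']
```

View pics/top0.png

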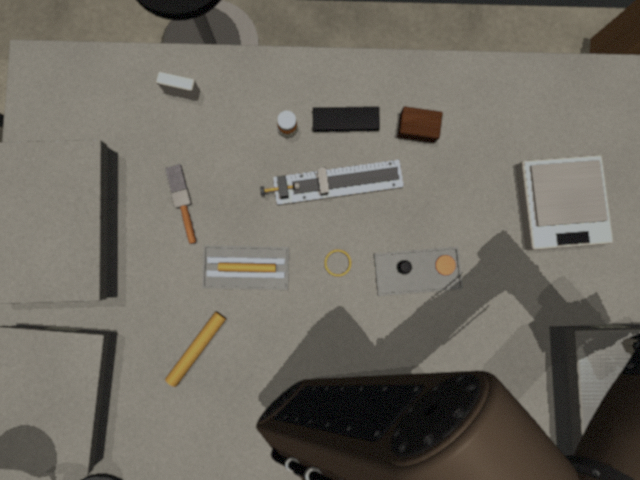

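View pics/scene0.png

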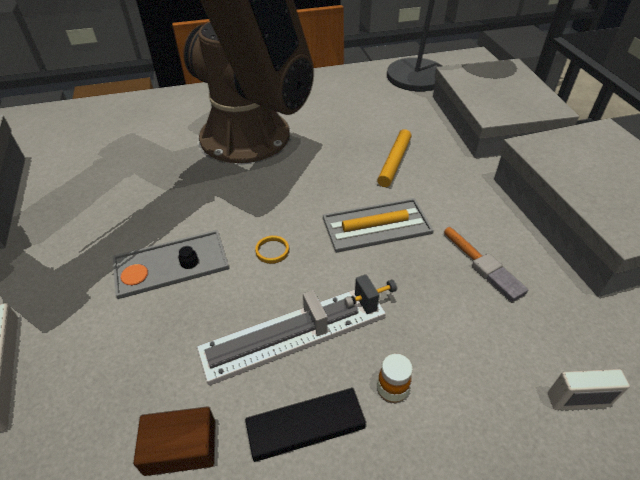

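View pics/wrist0.png

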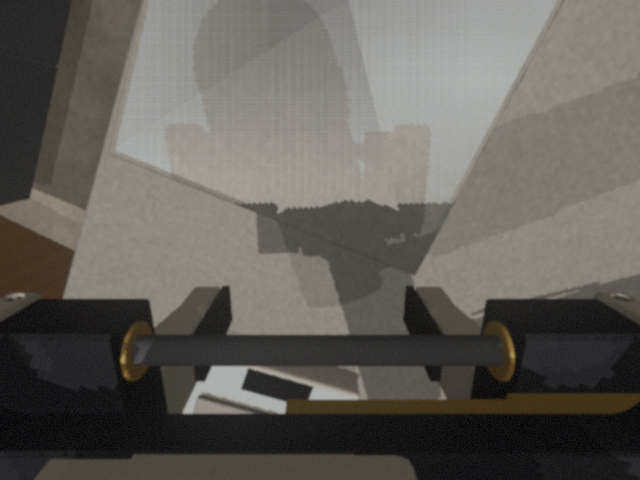

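The top view shows two brass bars, one in the striped tray at (247,267) and one loose on the table at (195,349). The one in the tray is smaller and lies between white strips, so it fits. The cradle spans (275,190) to (403,172), with its stop block at (283,186) and bridge at (323,181). I'll measure these and crop to confirm.

```bash
python3 - <<'E'
from h import *
s=dict(np.load('top0.npz'));w=world(s);img=s['image']
np.set_printoptions(precision=4,suppress=True)
print('cam pos',np.linalg.inv(s['camera_from_world'])[:3,3])
for n,(u,v) in dict(bar=(247,267),big=(195,349),block=(283,186),bridge=(323,181),grooveR=(398,172),table=(330,220)).items(): print(n,w[v,u])
hsv=cv2.cvtColor(img,cv2.COLOR_RGB2HSV)
def brass(u0,u1,v0,v1):
    m=np.zeros((480,640),bool);m[v0:v1,u0:u1]=True
    m&=(hsv[...,1]>120)&(hsv[...,0]<35)
    p=w[m];p=p[~np.isnan(p).any(1)];c,sz,a=cv2.minAreaRect(p[:,:2].astype(np.float32)*1000)
    print('n',len(p),'c',c,'size',sz,a,'zmax',np.percentile(p[:,2],[50,95])); return m
brass(205,288,250,285);brass(150,235,300,395)
# crops
a=cv2.resize(img[145:300,195:415],None,fx=3.6,fy=3.6,interpolation=cv2.INTER_CUBIC);save('crop1.png',a[:, :800]);print(a.shape)
s2=dict(np.load('scene0.npz'));b=cv2.resize(s2['image'][190:390,190:440],None,fx=3,fy=3,interpolation=cv2.INTER_CUBIC);save('crop2.png',b)
E
```

```text
cam pos [0.3894 0.0669 1.1594]
bar [0.4056 0.2162 0.0277]
big [0.2092 0.3319 0.0364]
block [0.5991 0.1317 0.0665]
bridge [0.6137 0.0366 0.0645]
grooveR [ 0.6503 -0.1519  0.0174]
table [0.5278 0.0155 0.0008]
n 409 c (405.5614013671875, 217.55532836914062) size (134.39328002929688, 17.568265914916992) 89.88916778564453 zmax [0.0287 0.0328]
n 1060 c (208.3453369140625, 334.11810302734375) size (30.378875732421875, 197.15428161621094) 55.08347702026367 zmax [0.0325 0.0374]
(558, 792, 3)
```

View pics/crop1.png

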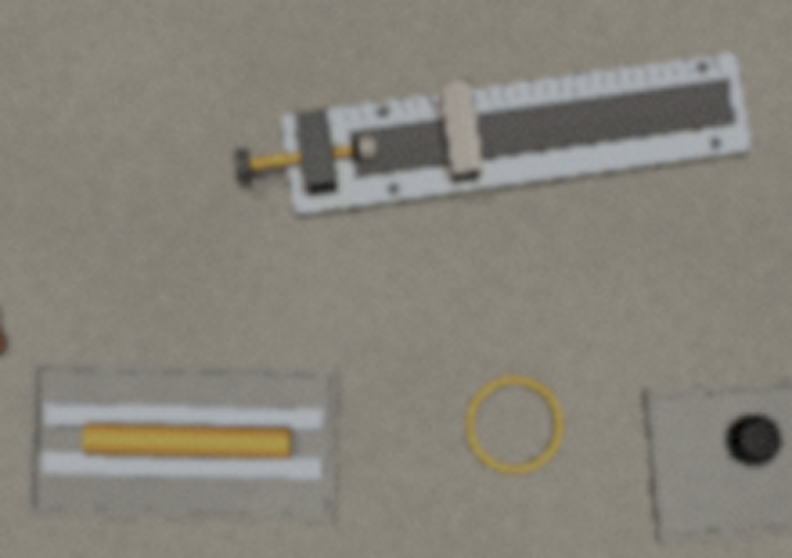

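View pics/crop2.png

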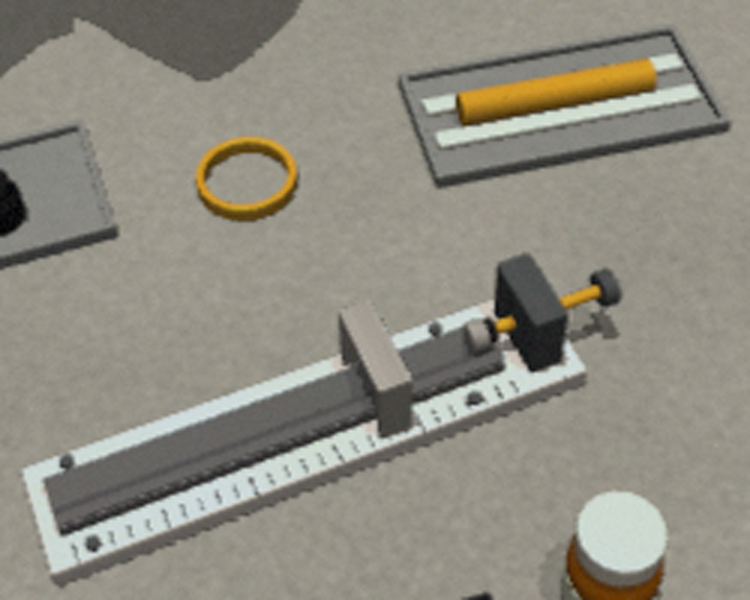

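The crops confirm it. The tray bar measures about 140 x 24 mm between the strips, and the loose bar about 200 x 30 mm. Next is the cradle pose.

```bash
python3 - <<'E'
from h import *
np.set_printoptions(precision=4,suppress=True)
from scipy.optimize import minimize
for n,box in (('top',(262,412,150,212)),('scene',(190,400,270,385))):
    s=dict(np.load(n+'0.npz'));w=world(s)
    m=np.zeros((480,640),bool);u0,u1,v0,v1=box;m[v0:v1,u0:u1]=True
    p=w[m];p=p[~np.isnan(p).any(1)]
    print(n,'table z',np.median(p[(p[:,2]<.006)][:,2]))
    b=p[(p[:,2]>.009)&(p[:,2]<.023)]
    b=b[(b[:,0]>.55)&(b[:,0]<.72)]
    c,sz,a=cv2.minAreaRect((b[:,:2]*1000).astype(np.float32));print('base',len(b),c,sz,a,np.median(b[:,2]))
    t=p[(p[:,2]>.058)&(p[:,2]<.07)&(p[:,1]<.08)];print('bridge',len(t),t.mean(0),np.median(t[:,2]))
    c,sz,a=cv2.minAreaRect((t[:,:2]*1000).astype(np.float32));print(c,sz,a)
    t=p[(p[:,2]>.058)&(p[:,1]>.09)];print('block',len(t),t.mean(0),np.median(t[:,2]))
    g=p[(p[:,2]>.0275)&(p[:,2]<.035)&(p[:,1]<.02)];
    c,sz,a=cv2.minAreaRect((g[:,:2]*1000).astype(np.float32));print('grooverim',len(g),c,sz,a)
E
```

```text
top table z 0.00137386841173881
base 1975 (651.8390502929688, 3.1196136474609375) (130.54193115234375, 319.6590576171875) 9.227367401123047 0.017545650732092133
bridge 210 [0.6158 0.0376 0.065 ] 0.06499838029461891
(615.9241333007812, 37.645484924316406) (59.31353759765625, 20.070310592651367) 9.486746788024902
block 191 [0.5998 0.1343 0.0649] 0.06487559414520461
grooverim 504 (632.698974609375, -64.81230926513672) (32.18085861206055, 173.2640838623047) 9.420520782470703
scene table z -0.0007316253448904075
base 4120 (623.7636108398438, -0.2325439453125) (72.71939849853516, 319.2542724609375) 9.22781753540039 0.015615284820534092
bridge 391 [0.6192 0.0392 0.0629] 0.06307598997124775
(617.7415771484375, 39.92426300048828) (60.16565704345703, 21.369300842285156) 9.704001426696777
block 770 [0.6953 0.1272 0.0661] 0.06694352829735678
grooverim 658 (634.5720825195312, -62.97571563720703) (31.368680953979492, 171.23182678222656) 8.931815147399902
```

```bash
python3 - <<'E'
from h import *
np.set_printoptions(precision=4,suppress=True)
o=monitor.get_obs();T=tool(o);print(T)
for n,box in (('top',(205,288,250,285)),('scene',(325,430,200,245))):
    s=dict(np.load(n+'0.npz'));w=world(s);hsv=cv2.cvtColor(s['image'],cv2.COLOR_RGB2HSV)
    m=np.zeros((480,640),bool);u0,u1,v0,v1=box;m[v0:v1,u0:u1]=True
    m&=(hsv[...,1]>120)&(hsv[...,0]<35)
    p=w[m];p=p[~np.isnan(p).any(1)];c=p.mean(0);U,S,V=np.linalg.svd(p[:,:2]-c[:2],full_matrices=False)
    t=(p[:,:2]-c[:2])@V.T;print(n,c,V[0],t.min(0),t.max(0),np.degrees(np.arctan2(V[0,1],V[0,0])), np.percentile(p[:,2],95))
    # tray rect
    m[:]=False;m[v0-10:v1+10,u0-10:u1+10]=True
    q=w[m];q=q[~np.isnan(q).any(1)];q=q[(q[:,2]>.0045)&(q[:,2]<.04)&(abs(q[:,0]-.4)<.08)];print(cv2.minAreaRect((q[:,:2]*1000).astype(np.float32)))
E
```

```text
[[-0.0007 -0.4202  0.9074  0.2835]
 [ 0.0011  0.9074  0.4202 -0.6122]
 [-1.      0.0013 -0.0001  0.2258]
 [ 0.      0.      0.      1.    ]]
top [0.4056 0.2169 0.0287] [ 0.0026 -1.    ] [-0.0679 -0.009 ] [0.0665 0.009 ] -89.85251946008046 0.032779937104562715
((406.26971435546875, 222.121337890625), (133.54742431640625, 253.41055297851562), 1.0911502838134766)
scene [0.4125 0.217  0.0227] [-0.0074 -1.    ] [-0.0723 -0.0085] [0.0674 0.0153] -90.42177589127954 0.028750372103232107
((406.2830505371094, 225.18051147460938), (211.8460693359375, 109.3729019165039), 89.66676330566406)
```

```bash
python3 -m crank '[{"linear":[0.5,0.8,0],"rot":[0,0,1],"hand":0.5},{"linear":[0.5,0.8,0],"rot":[0,0,1],"hand":0.5},{"linear":[0.5,0.8,0],"rot":[0,0,1],"hand":0.5},{"linear":[0.5,0.8,0],"rot":[0,0,1],"hand":0.5},{"linear":[0.5,0.8,0],"rot":[0,0,1],"hand":0.5},{"linear":[0.5,0.8,0],"rot":[0,0,1],"hand":0.5},{"linear":[0.3,0.8,0],"rot":[0,0,1],"hand":0.5},{"linear":[0,0.8,0],"rot":[0,0,1],"hand":0.5},{"linear":[0,0.8,0],"rot":[0,0,1],"hand":0.5},{"linear":[0,0.8,0],"rot":[0,0,1],"hand":0.5}]'
```

```text
clock: 1.4
tool_pos: [0.484, -0.1188, 0.2218]
orientation: [104.2, 89.6, -179.7]
force: [0.3, 0.8, 0.2]
opening: 0.044
```

```bash
cat >> h.py <<'E'
def st():
    o=monitor.get_obs();T=tool(o);y=T[:3,1]
    # rotvec (deg) that brings tool x to straight down
    tilt=np.degrees(np.cross(T[:3,0],[0,0,-1]))
    print('t',round(o['clock'],2),'pos',np.round(o['tool_pos']*1000,1),'yawY',round(np.degrees(np.arctan2(y[1],y[0])),2),'tiltfix',tilt.round(2),'F',o['force'].round(2),'M',o['moment'].round(2),'open',round(o['opening']*1000,1));return o,T
E
python3 -c "
from h import *
st()"
python3 -m crank '[{"linear":[-0.1,0.8,0],"rot":[0,0,1],"hand":0.5},{"linear":[-0.2,0.8,0],"rot":[0,0,1],"hand":0.5},{"linear":[-0.2,0.8,0],"rot":[0,0,1],"hand":0.5},{"linear":[-0.2,0.8,0],"rot":[0,0,0],"hand":0.5},{"linear":[-0.2,0.8,0],"rot":[0,0,0],"hand":0.5},{"linear":[-0.2,0.8,0],"rot":[0,0,0],"hand":0.5},{"linear":[-0.2,0.4,0],"rot":[0,0,0],"hand":0.5},{"linear":[0,0,0],"rot":[0,0,0],"hand":0.5}]'
python3 - <<'E'
from h import *
o,T=st()
s=eyes.snapshot('wrist');save('w1.png',s['image']);np.savez('w1.npz',T=T,**s)
E
```

```text
t 1.4 pos [ 484.  -118.8  221.8] yawY 166.13 tiltfix [ 0.   -0.36  0.  ] F [0.28 0.8  0.22] M [ 0.05 -0.07  0.  ] open 44.0
clock: 2.4
tool_pos: [0.4011, 0.2057, 0.2216]
orientation: [94.7, 89.7, -173.3]
force: [0.0, -0.8, -0.2]
opening: 0.0438
t 2.4 pos [401.1 205.7 221.6] yawY -178.0 tiltfix [ 0.04 -0.32  0.  ] F [ 0.02 -0.83 -0.23] M [-0.06  0.03 -0.  ] open 43.8
```

View pics/w1.png

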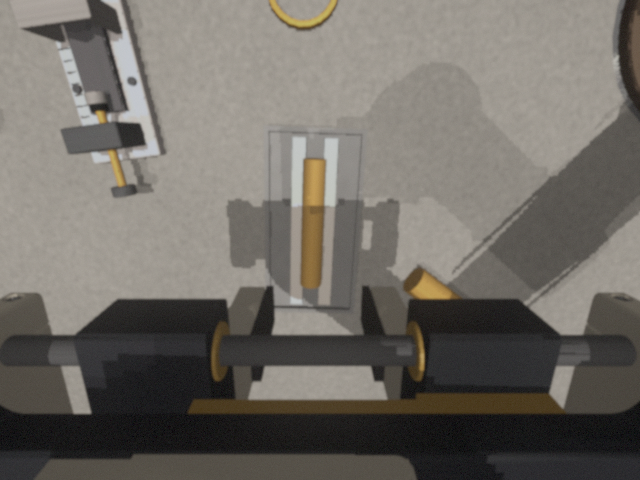

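The wrist view shows the tray at (270–360, 132–307), with the whole bar visible from (314,158) to (311,288).

```bash
cat > bar.py <<'E'
from h import *
np.set_printoptions(precision=4,suppress=True)
import sys
s=dict(np.load(sys.argv[1]));b=list(map(int,sys.argv[2:6]))
w=world(s,s['T']@s['hand_eye']);hsv=cv2.cvtColor(s['image'],cv2.COLOR_RGB2HSV)
m=np.zeros((480,640),bool);m[b[2]:b[3],b[0]:b[1]]=True
m&=(hsv[...,1]>120)&(hsv[...,0]<35)
p=w[m];p=p[~np.isnan(p).any(1)];zt=np.percentile(p[:,2],90)
p=p[p[:,2]>zt-.02];c=p.mean(0)
print('rect',cv2.minAreaRect((p[:,:2]*1000).astype(np.float32)),'ztop',zt)
U,S,V=np.linalg.svd(p[:,:2]-c[:2],full_matrices=False)
d=V[0]*np.sign(V[0,1]);print('axis yaw',np.degrees(np.arctan2(d[1],d[0])))
t=(p[:,:2]-c[:2])@d; print('ends',c[:2]+d*t.min(),c[:2]+d*t.max(),'mid',c[:2]+d*(t.min()+t.max())/2)
E
python3 bar.py w1.npz 280 345 140 300
python3 - <<'E'
from h import *
s=dict(np.load('w1.npz'));print(s['hand_eye'].round(3))
w=world(s,s['T']@s['hand_eye'])
for u,v in [(275,220),(350,220),(314,230),(200,100),(312,170),(90,135)]:print(u,v,w[v,u].round(4))
E
```

```text
rect ((404.0957946777344, 218.5382080078125), (20.560108184814453, 138.72915649414062), 0.06368571519851685) ztop 0.027987773371960158
axis yaw 89.83593567220082
ends [0.4038 0.1492] [0.4042 0.2879] mid [0.404  0.2185]
[[ 0.     0.304 -0.953 -0.157]
 [ 1.     0.001  0.001  0.001]
 [ 0.001 -0.953 -0.304 -0.083]
 [ 0.     0.     0.     1.   ]]
275 220 [0.4454 0.2178 0.0042]
350 220 [0.3621 0.2151 0.004 ]
314 230 [0.4019 0.2211 0.0283]
200 100 [ 0.5215  0.0963 -0.0008]
312 170 [0.4058 0.1595 0.0268]
90 135 [0.5985 0.1323 0.0634]
```

```bash
python3 -m crank '[{"linear":[0.05,0.22,0],"rot":[0,-0.06,-0.43],"hand":0.5},{"linear":[0,0,-0.75],"rot":[0,0,0],"hand":0.5},{"linear":[0,0,-0.75],"rot":[0,0,0],"hand":0.5},{"linear":[0,0,-0.75],"rot":[0,0,0],"hand":0.5},{"linear":[0,0,-0.7],"rot":[0,0,0],"hand":0.5},{"linear":[0,0,0],"rot":[0,0,0],"hand":0.5}]'; python3 -c "
from h import *
o,T=st()
s=eyes.snapshot('wrist');save('w2.png',s['image']);np.savez('w2.npz',T=T,**s)"
```

```text
clock: 3.2
tool_pos: [0.4067, 0.2138, 0.0415]
orientation: [-63.3, 89.8, 26.2]
force: [0.1, -0.4, 1.0]
opening: 0.0438
t 3.2 pos [406.7 213.8  41.5] yawY 179.45 tiltfix [-0.07  0.14  0.  ] F [ 0.09 -0.38  0.98] M [-0.05  0.12 -0.  ] open 43.8
```

View pics/w2.png

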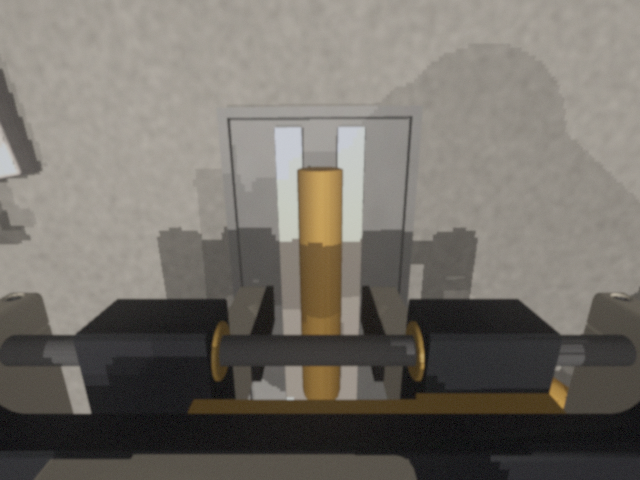

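The bar at column 321 is centred between the fingers, with the strips clear. I'll descend and close.

```bash
python3 -m crank '[{"linear":[-0.04,0.07,-0.3],"rot":[0,0,0.05],"hand":0.5},{"linear":[0,0,-0.16],"rot":[0,0,0],"hand":0.5},{"linear":[0,0,0],"rot":[0,0,0],"hand":0.5}]'; python3 -c "
from h import *
o,T=st()"
```

```text
clock: 3.62
tool_pos: [0.4087, 0.2214, 0.0201]
orientation: [-48.1, 89.2, 41.7]
force: [0.1, 0.3, -0.0]
opening: 0.0437
t 3.62 pos [408.7 221.4  20.1] yawY 179.74 tiltfix [-0.53  0.59  0.  ] F [ 0.08  0.27 -0.02] M [-0.01  0.13 -0.05] open 43.7
```

```bash
python3 -m crank '[{"linear":[-0.07,-0.04,0],"rot":[-0.1,0.12,0],"hand":0.5},{"linear":[0,0,0],"rot":[0,0,0],"hand":0.5}]'; python3 -c "
from h import *
o,T=st()"
```

```text
clock: 3.88
tool_pos: [0.4051, 0.2196, 0.022]
orientation: [-25.6, 89.9, 64.1]
force: [-0.7, 0.1, 0.5]
opening: 0.0437
t 3.88 pos [405.1 219.6  22. ] yawY 179.74 tiltfix [-0.12  0.06  0.  ] F [-0.69  0.06  0.46] M [0.06 0.07 0.02] open 43.7
```

```bash
python3 -m crank '[{"linear":[-0.02,-0.02,-0.14],"rot":[0,0,0],"hand":0.5},{"linear":[0,0,0],"rot":[0,0,0],"hand":0.5}]'; python3 -c "
from h import *
o,T=st()"
```

```text
clock: 4.12
tool_pos: [0.404, 0.2185, 0.0135]
orientation: [-28.9, 89.8, 60.9]
force: [-0.7, 0.1, -0.9]
opening: 0.0436
t 4.12 pos [404.  218.5  13.5] yawY 179.74 tiltfix [-0.17  0.09  0.  ] F [-0.69  0.13 -0.86] M [-0.01  0.15 -0.05] open 43.6
```

```bash
python3 -m crank '[{"linear":[0,0,-0.02],"rot":[0,0,0],"hand":0.5},{"linear":[0,0,0],"rot":[0,0,0],"hand":0.2},{"linear":[0,0,0],"rot":[0,0,0],"hand":0.1},{"linear":[0,0,0],"rot":[0,0,0],"hand":0},{"linear":[0,0,0],"rot":[0,0,0],"hand":0},{"linear":[0,0,0],"rot":[0,0,0],"hand":0}]'; python3 -c "
from h import *
o,T=st()"
```

```text
clock: 4.88
tool_pos: [0.4044, 0.2187, 0.0122]
orientation: [-34.5, 89.8, 55.2]
force: [0.4, 0.5, -0.3]
opening: 0.0233
t 4.88 pos [404.4 218.7  12.2] yawY 179.77 tiltfix [-0.16  0.11  0.  ] F [ 0.43  0.48 -0.31] M [ 0.05 -0.18  0.06] open 23.3
```

Gripped, with the opening at 23.3 mm. I'll lift and check.

```bash
python3 -m crank '[{"linear":[0,0,0.2],"rot":[0,0,0],"hand":0},{"linear":[0,0,0.5],"rot":[0,0,0],"hand":0},{"linear":[0,0,0.7],"rot":[0,0,0],"hand":0},{"linear":[0,0,0.7],"rot":[0,0,0],"hand":0},{"linear":[0,0,0.3],"rot":[0,0,0],"hand":0},{"linear":[0,0,0],"rot":[0,0,0],"hand":0}]'; python3 -c "
from h import *
o,T=st()
s=eyes.snapshot('wrist');save('w3.png',s['image']);np.savez('w3.npz',T=T,**s)"
```

```text
clock: 5.62
tool_pos: [0.3998, 0.2146, 0.1609]
orientation: [111.5, 89.7, -158.9]
force: [-0.2, 0.1, -6.3]
opening: 0.0233
t 5.62 pos [399.8 214.6 160.9] yawY 179.64 tiltfix [ 0.11 -0.28  0.  ] F [-0.19  0.08 -6.26] M [ 0.02  0.09 -0.01] open 23.3
```

View pics/w3.png

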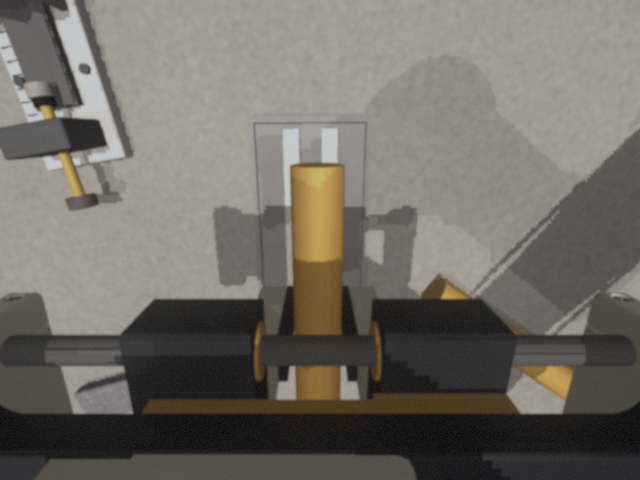

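The bar is held level and weighs about 0.64 kg (−6.3 N). I'll carry it to above groove_place.

```bash
python3 -m crank '[{"linear":[0.3,-0.35,0],"rot":[0,0,0.3],"hand":0},{"linear":[0.5,-0.6,0],"rot":[0,0,0.3],"hand":0},{"linear":[0.5,-0.6,0],"rot":[0,0,0.3],"hand":0},{"linear":[0.5,-0.6,0],"rot":[0,0,0.3],"hand":0},{"linear":[0.5,-0.6,0],"rot":[0,0,0.3],"hand":0},{"linear":[0.5,-0.6,0],"rot":[0,0,0.3],"hand":0},{"linear":[0.5,-0.6,0],"rot":[0,0,0.1],"hand":0},{"linear":[0.4,-0.45,0],"rot":[0,0,0],"hand":0},{"linear":[0.2,-0.2,0],"rot":[0,0,0],"hand":0},{"linear":[0,0,0],"rot":[0,0,0],"hand":0},{"linear":[0,0,0],"rot":[0,0,0],"hand":0}]'; python3 -c "
from h import *
o,T=st()
s=eyes.snapshot('wrist');save('w4.png',s['image']);np.savez('w4.npz',T=T,**s)"
```

```text
clock: 7.05
tool_pos: [0.6281, -0.0733, 0.14]
orientation: [96.3, 87.8, -164.2]
force: [-0.1, 1.1, -5.0]
opening: 0.0231
t 7.05 pos [628.1 -73.3 140. ] yawY -170.57 tiltfix [ 0.59 -2.09  0.  ] F [-0.1   1.15 -5.01] M [ 0.12 -0.04  0.  ] open 23.1
```

View pics/w4.png

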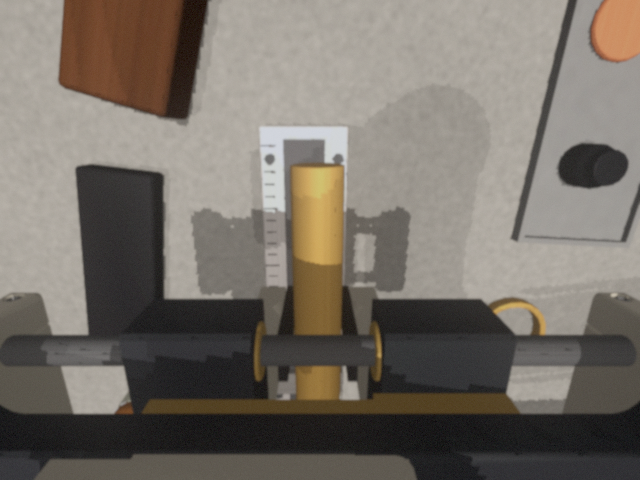

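The cradle's open end is at (260–348,127) and its groove is centred near column 304. The bar is overhead at column 318. I'll work out the cradle pose from this view and fix the tilt.

```bash
python3 -m crank '[{"linear":[0.1,0.05,0],"rot":[0.12,-0.42,0],"hand":0},{"linear":[0,0,0],"rot":[0,0,0],"hand":0},{"linear":[0,0,0],"rot":[0,0,0],"hand":0}]';python3 - <<'E'
from h import *
np.set_printoptions(precision=4,suppress=True)
o,T=st()
s=eyes.snapshot('wrist');save('w5.png',s['image']);np.savez('w5.npz',T=T,**s)
w=world(s,T@s['hand_eye'])
img=s['image'].astype(int)
m=np.zeros((480,640),bool);m[110:300,240:370]=True
p=w[m&~np.isnan(w).any(2)]
# base top z ~16
b=p[(p[:,2]>.011)&(p[:,2]<.020)];print('base',len(b),np.median(b[:,2]),'table',np.median(p[abs(p[:,2])<.006][:,2]))
print(cv2.minAreaRect((b[:,:2]*1000).astype(np.float32)))
g=p[(p[:,2]>.020)&(p[:,2]<.036)];print('groove',len(g),cv2.minAreaRect((g[:,:2]*1000).astype(np.float32)))
# cross-profile: along xc frame yaw 99.35
a=np.radians(99.3);d=np.array([np.cos(a),np.sin(a)]);nrm=np.array([-d[1],d[0]])
c0=np.array([.6232,-.001])
q=(p[:,:2]-c0);xc=q@d;yc=q@nrm
for lo in (-.165,-.155,-.145,-.135,-.125,-.115,-.105):
    k=(xc>lo)&(xc<lo+.01)
    kb=k&(p[:,2]>.010)&(p[:,2]<.020);kg=k&(p[:,2]>.0215)&(p[:,2]<.036)
    print(lo,'base y',(yc[kb].min(),yc[kb].max()) if kb.any() else None,'wall y',(yc[kg].min(),yc[kg].max()) if kg.any() else None,kg.sum())
kb=(p[:,2]>.010)&(p[:,2]<.020);print('xc min base',np.percentile(xc[kb],[0,1,3]))
E
python3 bar.py w5.npz 285 350 140 300
```

```text
clock: 7.48
tool_pos: [0.6327, -0.0678, 0.1406]
orientation: [2.4, 90.0, 102.0]
force: [-0.3, -0.4, -4.4]
opening: 0.023
t 7.47 pos [632.7 -67.8 140.6] yawY -170.38 tiltfix [-0.03 -0.01 -0.  ] F [-0.31 -0.38 -4.41] M [ 0.02  0.05 -0.02] open 23.0
base 6453 0.014896102137651634 table -0.001079328714419736
((635.4038696289062, -87.32557678222656), (70.20201110839844, 144.89639282226562), 9.338419914245605)
groove 1186 ((643.7200317382812, -137.9153289794922), (31.94594383239746, 22.639612197875977), 8.760787963867188)
-0.165 base y (np.float64(-0.03302761334575883), np.float64(0.036890726604296556)) wall y None 0
-0.155 base y (np.float64(-0.033133152048175234), np.float64(0.03643431275340429)) wall y (np.float64(-0.013964739958508143), np.float64(0.01792517260726019)) 226
-0.145 base y (np.float64(-0.03290537960071574), np.float64(0.03697404312572057)) wall y (np.float64(-0.014129037545769683), np.float64(0.01725190069687923)) 490
-0.135 base y (np.float64(-0.033137469574651836), np.float64(0.036593637882005946)) wall y (np.float64(-0.014040149814084272), np.float64(0.017423347309382966)) 356
-0.125 base y (np.float64(-0.03284109628267048), np.float64(0.036917643431424695)) wall y None 0
-0.115 base y (np.float64(-0.03320745721950734), np.float64(0.03664953843023409)) wall y None 0
-0.105 base y (np.float64(-0.032553062312671674), np.float64(0.0368978023727678)) wall y None 0
xc min base [-0.1596 -0.1593 -0.158 ]
rect ((637.4824829101562, -105.26554870605469), (24.720043182373047, 63.18484115600586), 10.305727005004883) ztop 0.15608336097882677
axis yaw 99.90292791831332
ends [ 0.6432 -0.1363] [ 0.6324 -0.074 ] mid [ 0.6378 -0.1052]
```

View pics/w5.png

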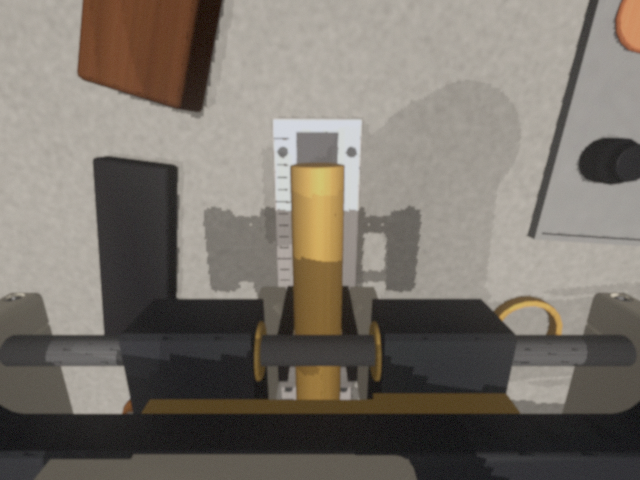

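```bash
python3 -m crank '[{"linear":[0,0,-0.4],"rot":[0,0,-0.06],"hand":0},{"linear":[0,0,-0.5],"rot":[0,0,0],"hand":0},{"linear":[0,0,-0.4],"rot":[0,0,0],"hand":0},{"linear":[0,0,-0.2],"rot":[0,0,0],"hand":0},{"linear":[0,0,0],"rot":[0,0,0],"hand":0},{"linear":[0,0,0],"rot":[0,0,0],"hand":0}]'; python3 -c "
from h import *
o,T=st()"
```

```text
clock: 8.28
tool_pos: [0.6343, -0.067, 0.0511]
orientation: [-101.5, 89.8, -2.1]
force: [0.6, -0.5, -4.8]
opening: 0.0234
t 8.28 pos [634.3 -67.   51.1] yawY -170.57 tiltfix [0.01 0.17 0.  ] F [ 0.6  -0.55 -4.85] M [ 0.05  0.12 -0.01] open 23.4
```

```bash
python3 -m crank '[{"linear":[-0.03,0,-0.18],"rot":[0,0.03,0],"hand":0},{"linear":[0,0,-0.05],"rot":[0,0,0],"hand":0},{"linear":[0,0,0],"rot":[0,0,0],"hand":0},{"linear":[0,0,0],"rot":[0,0,0],"hand":0}]'; python3 -c "
from h import *
o,T=st()
s=eyes.snapshot('wrist');save('w6.png',s['image']);np.savez('w6.npz',T=T,**s)"
```

```text
clock: 8.78
tool_pos: [0.6336, -0.0669, 0.0384]
orientation: [-95.1, 89.8, 4.4]
force: [0.3, -0.2, -4.2]
opening: 0.0233
t 8.78 pos [633.6 -66.9  38.4] yawY -170.55 tiltfix [-0.01  0.19  0.  ] F [ 0.31 -0.23 -4.23] M [ 0.03  0.2  -0.05] open 23.3
```

View pics/w6.png

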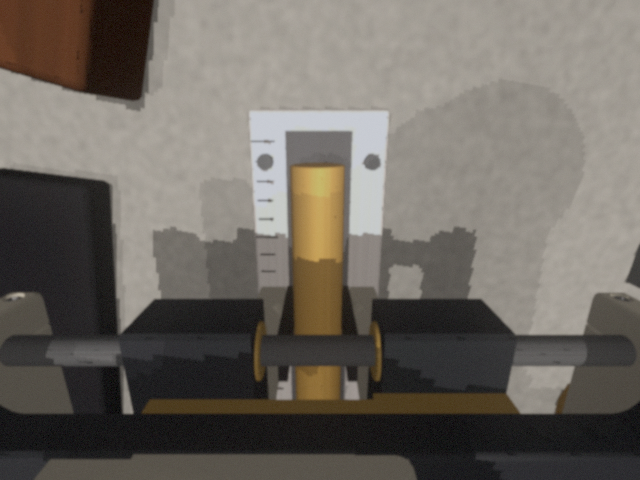

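The bar's end is centred at column 318 and the groove spans 286–352, centre 319. They're aligned, so I'll lower gently.

```bash
python3 -m crank '[{"linear":[-0.01,0,-0.05],"rot":[0,0.03,0],"hand":0},{"linear":[0,0,-0.02],"rot":[0,0,0],"hand":0},{"linear":[0,0,0],"rot":[0,0,0],"hand":0}]'; python3 -c "
from h import *
o,T=st()"
```

```text
clock: 9.2
tool_pos: [0.6332, -0.0668, 0.0342]
orientation: [-81.9, 89.9, 17.5]
force: [-0.6, 0.4, -4.9]
opening: 0.0232
t 9.2 pos [633.2 -66.8  34.2] yawY -170.55 tiltfix [-0.02  0.06  0.  ] F [-0.63  0.35 -4.93] M [ 0.06  0.14 -0.  ] open 23.2
```

```bash
python3 -m crank '[{"linear":[0,0,-0.02],"rot":[0,0,0],"hand":0},{"linear":[0,0,0],"rot":[0,0,0],"hand":0}]'; python3 -c "
from h import *
o,T=st()"
```

```text
clock: 9.45
tool_pos: [0.6333, -0.0668, 0.0329]
orientation: [-83.2, 89.9, 16.3]
force: [0.5, 0.4, -5.4]
opening: 0.0233
t 9.45 pos [633.3 -66.8  32.9] yawY -170.55 tiltfix [-0.02  0.07  0.  ] F [ 0.52  0.41 -5.41] M [0.01 0.1  0.  ] open 23.3
```

```bash
python3 -m crank '[{"linear":[0,0,-0.005],"rot":[0,0,0],"hand":0},{"linear":[0,0,0],"rot":[0,0,0],"hand":0.28},{"linear":[0,0,0],"rot":[0,0,0],"hand":0.32},{"linear":[0,0,0],"rot":[0,0,0],"hand":0.4},{"linear":[0,0,0],"rot":[0,0,0],"hand":0.45},{"linear":[0,0,0],"rot":[0,0,0],"hand":0.45},{"linear":[0,0,0.2],"rot":[0,0,0],"hand":0.45},{"linear":[0,0,0.6],"rot":[0,0,0],"hand":0.45},{"linear":[0,0,0.6],"rot":[0,0,0],"hand":0.45},{"linear":[0,0,0],"rot":[0,0,0],"hand":0.45},{"linear":[0,0,0],"rot":[0,0,0],"hand":0.45}]'; python3 -c "
from h import *
o,T=st()
s=eyes.snapshot('wrist');save('w7.png',s['image']);np.savez('w7.npz',T=T,**s)"; python3 bar.py w7.npz 285 350 140 300
```

```text
clock: 10.82
tool_pos: [0.6355, -0.067, 0.1243]
orientation: [-100.2, 89.6, -0.7]
force: [-0.0, -0.8, 0.2]
opening: 0.0394
t 10.82 pos [635.5 -67.  124.3] yawY -170.47 tiltfix [0.  0.4 0. ] F [-0.03 -0.83  0.22] M [ 0.02  0.17 -0.05] open 39.4
rect ((634.9120483398438, -82.00714111328125), (22.245628356933594, 107.92281341552734), 9.43460750579834) ztop 0.047792350281091515
axis yaw 99.25222858101623
ends [ 0.6432 -0.1353] [ 0.6259 -0.0288] mid [ 0.6345 -0.0821]
```

View pics/w7.png

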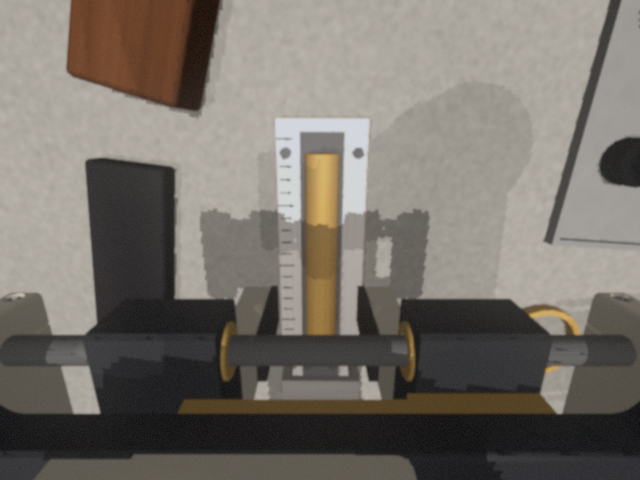

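The bar lies in the groove with its top at about 49 mm and its centre near x_c = −67, clear of the bridge. I'll close the fingers and go behind its open-side end.

```bash
python3 -m crank '[{"linear":[0.07,-0.5,0],"rot":[0,0.08,0],"hand":0},{"linear":[0.07,-0.5,0],"rot":[0,0,0],"hand":0},{"linear":[0.06,-0.55,0],"rot":[0,0,0],"hand":0},{"linear":[0,0,0],"rot":[0,0,0],"hand":0},{"linear":[0,0,-0.4],"rot":[0,0,0],"hand":0},{"linear":[0,0,-0.4],"rot":[0,0,0],"hand":0},{"linear":[0,0,-0.3],"rot":[0,0,0],"hand":0},{"linear":[0,0,0],"rot":[0,0,0],"hand":0},{"linear":[0,0,0],"rot":[0,0,0],"hand":0}]'; python3 -c "
from h import *
o,T=st()
s=eyes.snapshot('scene');save('s8.png',cv2.resize(s['image'][190:400,150:430],None,fx=2.8,fy=2.8))"
```

```text
clock: 12.0
tool_pos: [0.6456, -0.1605, 0.0518]
orientation: [84.3, 89.5, -176.0]
force: [-0.2, -0.1, 1.2]
opening: 0.0004
t 12.0 pos [ 645.6 -160.5   51.8] yawY -170.34 tiltfix [ 0.03 -0.45  0.  ] F [-0.2  -0.11  1.21] M [0.01 0.02 0.07] open 0.4
```

View pics/s8.png

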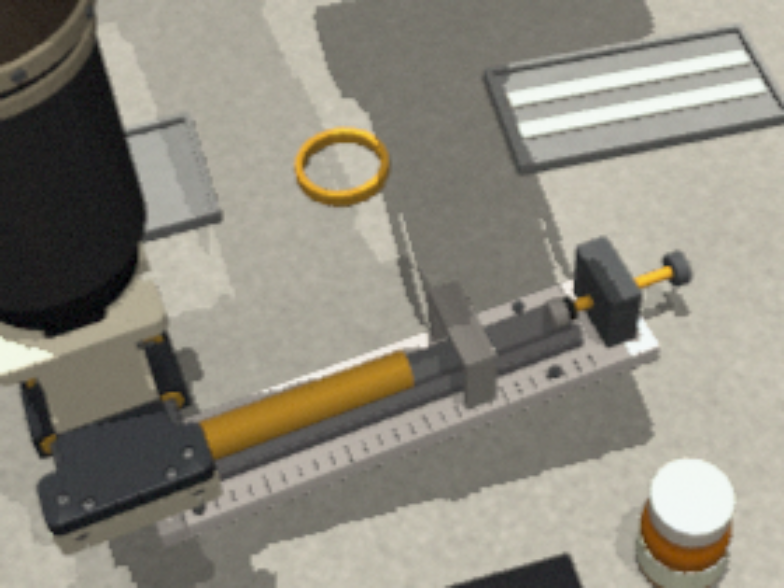

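The scene view shows the bar in the groove short of the bridge, with the gripper behind its open end. I'll lower to push height.

```bash
python3 -m crank '[{"linear":[0.03,0,-0.2],"rot":[0,-0.09,0],"hand":0},{"linear":[0,0,-0.1],"rot":[0,0,0],"hand":0},{"linear":[0,0,0],"rot":[0,0,0],"hand":0},{"linear":[0,0,0],"rot":[0,0,0],"hand":0}]'; python3 -c "
from h import *
o,T=st()"
```

```text
clock: 12.55
tool_pos: [0.6483, -0.1604, 0.0341]
orientation: [-107.8, 89.8, -8.2]
force: [0.6, -0.2, -0.3]
opening: 0.0007
t 12.55 pos [ 648.3 -160.4   34.1] yawY -170.34 tiltfix [0.02 0.17 0.  ] F [ 0.6  -0.21 -0.33] M [ 0.04  0.11 -0.04] open 0.7
```

```bash
cat >> h.py <<'E'
a=np.radians(99.34);D=np.array([np.cos(a),np.sin(a)]);N=np.array([-D[1],D[0]]);C=np.array([.6214,-.0013])
def cr():
    o,T=st();q=o['tool_pos'][:2]-C;print('xc',round(q@D*1000,1),'yc',round(q@N*1000,1),'push',round(-(o['force'][:2]@D),2),'v',(abs(o['qvel']).max()).round(2))
E
python3 - <<'E'
from h import *
cr()
for n in ('top','scene'):
    s=dict(np.load(n+'0.npz'));w=world(s);p=w[~np.isnan(w).any(2)]
    q=p[:,:2]-C;x=q@D;y=q@N
    k=(p[:,2]>.038)&(abs(y)<.014)&(x>.055)&(x<.135)
    print(n);h,e=np.histogram(x[k]*1000,np.arange(60,136,3))
    for i in range(len(h)): 
        kk=k&(x*1000>=e[i])&(x*1000<e[i+1])
        print(e[i],h[i],p[kk][:,2].max().round(4) if kk.any() else '',end=' | ')
    b=(p[:,2]>.058)&(abs(y)<.03);print('bridge x',x[b&(x<.08)&(x>0)].min(),x[b&(x<.08)].max(),'block min',x[b&(x>.1)&(x<.2)].min() if (b&(x>.1)).any() else '')
E
```

```text
t 12.55 pos [ 648.3 -160.4   34.1] yawY -170.34 tiltfix [0.02 0.17 0.  ] F [ 0.6  -0.21 -0.33] M [ 0.04  0.11 -0.04] open 0.7
xc -161.4 yc -0.7 push 0.31 v 0.17
top
60 0  | 63 0  | 66 0  | 69 0  | 72 0  | 75 0  | 78 0  | 81 0  | 84 0  | 87 0  | 90 0  | 93 0  | 96 2 0.0451 | 99 10 0.0491 | 102 8 0.0489 | 105 8 0.0474 | 108 6 0.0474 | 111 8 0.0474 | 114 4 0.0466 | 117 4 0.0443 | 120 3 0.0422 | 123 4 0.043 | 126 17 0.0678 | 129 16 0.0683 | 132 13 0.0677 | bridge x 0.029311970059568027 0.049413272047065096 block min 0.12641529346355546
scene
60 0  | 63 0  | 66 0  | 69 0  | 72 0  | 75 0  | 78 0  | 81 0  | 84 0  | 87 0  | 90 0  | 93 0  | 96 1 0.046 | 99 22 0.0479 | 102 13 0.0461 | 105 15 0.0447 | 108 10 0.0453 | 111 14 0.0447 | 114 6 0.0442 | 117 5 0.0409 | 120 5 0.0413 | 123 6 0.0414 | 126 81 0.065 | 129 23 0.0642 | 132 24 0.0648 | bridge x 0.030501680679665976 0.05195783650637642 block min 0.12695321927958061
```

The pad face shows at x_c ≈ 98–99, so contact is expected with the TCP near x_c −51. I'll start the slide.

```bash
python3 -m crank '[{"linear":[-0.01,0.06,0],"rot":[0,0.03,0],"hand":0},{"linear":[-0.01,0.06,0],"rot":[0,0,0],"hand":0},{"linear":[-0.01,0.06,0],"rot":[0,0,0],"hand":0},{"linear":[-0.01,0.06,0],"rot":[0,0,0],"hand":0},{"linear":[-0.01,0.06,0],"rot":[0,0,0],"hand":0},{"linear":[-0.01,0.06,0],"rot":[0,0,0],"hand":0}]'; python3 -c "
from h import *
cr()"
```

```text
clock: 13.3
tool_pos: [0.6449, -0.1384, 0.0348]
orientation: [-150.0, 89.9, -50.4]
force: [0.7, -4.2, -1.3]
opening: 0.0004
t 13.3 pos [ 644.9 -138.4   34.8] yawY -170.34 tiltfix [0.09 0.07 0.  ] F [ 0.75 -4.19 -1.34] M [-1.28 -0.18 -0.02] open 0.4
xc -139.1 yc -0.9 push 4.25 v 2.78
```

```bash
python3 -m crank '[{"linear":[-0.01,0.06,0],"rot":[0,0,0],"hand":0},{"linear":[-0.01,0.06,0],"rot":[0,0,0],"hand":0},{"linear":[-0.01,0.06,0],"rot":[0,0,0],"hand":0},{"linear":[-0.01,0.06,0],"rot":[0,0,0],"hand":0},{"linear":[-0.01,0.06,0],"rot":[0,0,0],"hand":0},{"linear":[-0.01,0.06,0],"rot":[0,0,0],"hand":0},{"linear":[-0.01,0.06,0],"rot":[0,0,0],"hand":0},{"linear":[-0.01,0.06,0],"rot":[0,0,0],"hand":0}]'; python3 -c "
from h import *
cr()"
```

```text
clock: 14.3
tool_pos: [0.6399, -0.1078, 0.0348]
orientation: [-151.5, 89.9, -51.9]
force: [1.5, -3.5, -0.7]
opening: 0.0006
t 14.3 pos [ 639.9 -107.8   34.8] yawY -170.35 tiltfix [0.1  0.08 0.  ] F [ 1.54 -3.49 -0.69] M [-1.2  -0.24  0.01] open 0.6
xc -108.1 yc -0.9 push 3.69 v 3.01
```

```bash
python3 -m crank '[{"linear":[-0.01,0.06,0],"rot":[0,0,0],"hand":0},{"linear":[-0.01,0.06,0],"rot":[0,0,0],"hand":0},{"linear":[-0.01,0.06,0],"rot":[0,0,0],"hand":0},{"linear":[-0.01,0.06,0],"rot":[0,0,0],"hand":0},{"linear":[-0.01,0.06,0],"rot":[0,0,0],"hand":0},{"linear":[-0.01,0.06,0],"rot":[0,0,0],"hand":0},{"linear":[-0.01,0.06,0],"rot":[0,0,0],"hand":0},{"linear":[-0.01,0.06,0],"rot":[0,0,0],"hand":0}]'; python3 -c "
from h import *
cr()
s=eyes.snapshot('scene');save('s9.png',cv2.resize(s['image'][190:400,150:430],None,fx=2.8,fy=2.8))"
```

```text
clock: 15.3
tool_pos: [0.6347, -0.077, 0.0348]
orientation: [-148.9, 89.9, -49.3]
force: [0.9, -3.8, -0.5]
opening: 0.0004
t 15.3 pos [634.7 -77.   34.8] yawY -170.35 tiltfix [0.1  0.09 0.  ] F [ 0.92 -3.82 -0.51] M [-1.19 -0.32 -0.02] open 0.4
xc -76.9 yc -0.9 push 3.92 v 2.95
```

View pics/s9.png

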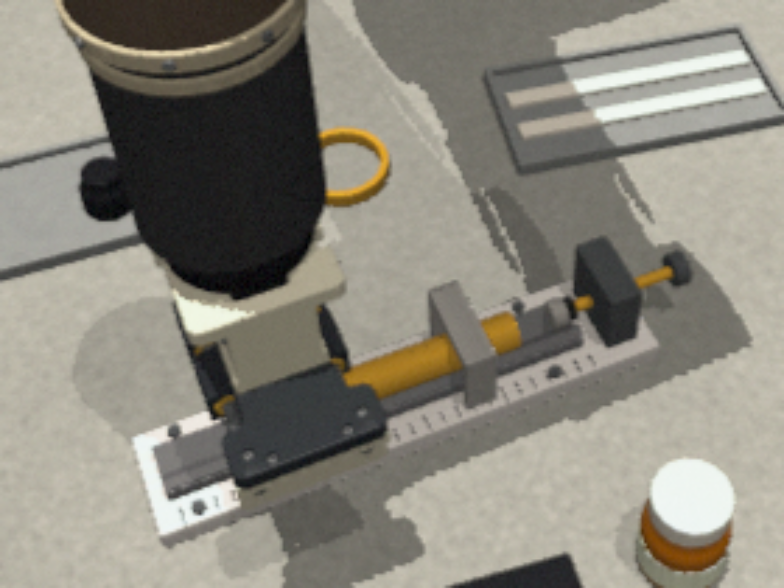

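The bar is under the bridge and the gap to the pad, (520–555, 315) in the crop, is still open. Drag is about 3.9 N. I'll slow down.

```bash
python3 -m crank '[{"linear":[-0.005,0.03,0],"rot":[0,0,0],"hand":0},{"linear":[-0.005,0.03,0],"rot":[0,0,0],"hand":0},{"linear":[-0.005,0.03,0],"rot":[0,0,0],"hand":0},{"linear":[-0.005,0.03,0],"rot":[0,0,0],"hand":0},{"linear":[-0.005,0.03,0],"rot":[0,0,0],"hand":0},{"linear":[-0.005,0.03,0],"rot":[0,0,0],"hand":0},{"linear":[-0.005,0.03,0],"rot":[0,0,0],"hand":0}]'; python3 -c "
from h import *
cr()"
```

```text
clock: 16.23
tool_pos: [0.6325, -0.0634, 0.0349]
orientation: [-148.8, 89.9, -49.1]
force: [0.2, -3.1, -0.9]
opening: 0.0004
t 16.23 pos [632.5 -63.4  34.9] yawY -170.36 tiltfix [0.1  0.09 0.  ] F [ 0.24 -3.08 -0.92] M [-1.22 -0.31 -0.02] open 0.4
xc -63.1 yc -0.8 push 3.08 v 1.47
```

```bash
python3 -m crank '[{"linear":[-0.002,0.013,0],"rot":[0,0,0],"hand":0},{"linear":[-0.002,0.013,0],"rot":[0,0,0],"hand":0},{"linear":[-0.002,0.013,0],"rot":[0,0,0],"hand":0}]'; python3 -c "
from h import *
cr()"
```

```text
clock: 16.6
tool_pos: [0.632, -0.0608, 0.0349]
orientation: [-150.8, 89.9, -51.1]
force: [2.0, -3.5, -0.2]
opening: 0.0006
t 16.6 pos [632.  -60.8  34.9] yawY -170.35 tiltfix [0.1  0.08 0.  ] F [ 2.02 -3.46 -0.23] M [-1.19 -0.32  0.  ] open 0.6
xc -60.4 yc -0.8 push 3.74 v 0.68
```

```bash
python3 -m crank '[{"linear":[-0.002,0.011,0],"rot":[0,0,0],"hand":0},{"linear":[-0.002,0.011,0],"rot":[0,0,0],"hand":0},{"linear":[-0.002,0.011,0],"rot":[0,0,0],"hand":0}]'; python3 -c "
from h import *
cr()"
```

```text
clock: 16.98
tool_pos: [0.6317, -0.0587, 0.0349]
orientation: [-148.5, 89.9, -48.8]
force: [1.7, -4.1, -0.7]
opening: 0.0006
t 16.98 pos [631.7 -58.7  34.9] yawY -170.35 tiltfix [0.1  0.09 0.  ] F [ 1.72 -4.1  -0.69] M [-1.19 -0.32  0.01] open 0.6
xc -58.3 yc -0.8 push 4.32 v 0.54
```

```bash
python3 -m crank '[{"linear":[-0.002,0.011,0],"rot":[0,0,0],"hand":0},{"linear":[-0.002,0.011,0],"rot":[0,0,0],"hand":0},{"linear":[-0.002,0.011,0],"rot":[0,0,0],"hand":0}]'; python3 -c "
from h import *
cr()"
```

```text
clock: 17.35
tool_pos: [0.6313, -0.0566, 0.0349]
orientation: [-147.8, 89.9, -48.1]
force: [1.6, -4.0, -0.5]
opening: 0.0004
t 17.35 pos [631.3 -56.6  34.9] yawY -170.35 tiltfix [0.1  0.09 0.  ] F [ 1.6  -4.04 -0.52] M [-1.24 -0.36 -0.04] open 0.4
xc -56.2 yc -0.8 push 4.25 v 0.52
```

```bash
python3 -m crank '[{"linear":[-0.001,0.008,0],"rot":[0,0,0],"hand":0},{"linear":[-0.001,0.008,0],"rot":[0,0,0],"hand":0},{"linear":[-0.001,0.008,0],"rot":[0,0,0],"hand":0}]'; python3 -c "
from h import *
cr()"
```

```text
clock: 17.73
tool_pos: [0.6311, -0.0551, 0.0349]
orientation: [-148.8, 89.9, -49.2]
force: [1.7, -2.5, -0.8]
opening: 0.0003
t 17.73 pos [631.1 -55.1  34.9] yawY -170.35 tiltfix [0.1  0.09 0.  ] F [ 1.68 -2.52 -0.81] M [-1.23 -0.28 -0.02] open 0.3
xc -54.6 yc -0.9 push 2.76 v 0.42
```

```bash
python3 -m crank '[{"linear":[-0.001,0.008,0],"rot":[0,0,0],"hand":0},{"linear":[-0.001,0.008,0],"rot":[0,0,0],"hand":0}]'; python3 -c "
from h import *
cr()"
```

```text
clock: 17.98
tool_pos: [0.6309, -0.0541, 0.0349]
orientation: [-152.8, 89.9, -53.2]
force: [0.7, -3.4, -0.9]
opening: 0.0002
t 17.98 pos [630.9 -54.1  34.9] yawY -170.35 tiltfix [0.11 0.08 0.  ] F [ 0.68 -3.38 -0.9 ] M [-1.28 -0.24 -0.01] open 0.2
xc -53.6 yc -0.8 push 3.45 v 0.39
```

```bash
python3 -m crank '[{"linear":[-0.001,0.008,0],"rot":[0,0,0],"hand":0},{"linear":[-0.001,0.008,0],"rot":[0,0,0],"hand":0}]'; python3 -c "
from h import *
cr()"
```

```text
clock: 18.23
tool_pos: [0.6307, -0.0531, 0.0349]
orientation: [-155.0, 89.9, -55.3]
force: [-0.3, -2.6, -0.4]
opening: 0.0001
t 18.23 pos [630.7 -53.1  34.9] yawY -170.35 tiltfix [0.11 0.07 0.  ] F [-0.35 -2.61 -0.43] M [-1.28 -0.25 -0.06] open 0.1
xc -52.6 yc -0.8 push 2.52 v 0.45
```

```bash
python3 -m crank '[{"linear":[-0.001,0.008,0],"rot":[0,0,0],"hand":0},{"linear":[-0.001,0.008,0],"rot":[0,0,0],"hand":0}]'; python3 -c "
from h import *
cr()"
```

```text
clock: 18.48
tool_pos: [0.6307, -0.0524, 0.0349]
orientation: [-160.5, 89.8, -60.9]
force: [1.1, -6.5, -1.8]
opening: 0.0004
t 18.48 pos [630.7 -52.4  34.9] yawY -170.35 tiltfix [0.14 0.08 0.  ] F [ 1.08 -6.5  -1.82] M [-2.17 -0.5   0.  ] open 0.4
xc -52.0 yc -0.8 push 6.59 v 0.41
```

```bash
python3 -m crank '[{"linear":[-0.001,0.007,0],"rot":[0,0,0],"hand":0},{"linear":[-0.001,0.007,0],"rot":[0,0,0],"hand":0}]'; python3 -c "
from h import *
cr()"
```

```text
clock: 18.73
tool_pos: [0.6306, -0.0524, 0.0349]
orientation: [-169.6, 89.8, -70.0]
force: [2.7, -6.7, -1.8]
opening: 0.0003
t 18.73 pos [630.6 -52.4  34.9] yawY -170.35 tiltfix [0.19 0.07 0.  ] F [ 2.74 -6.75 -1.79] M [-2.25 -0.6   0.03] open 0.3
xc -51.9 yc -0.8 push 7.1 v 0.35
```

The stop has been met: Mx jumped and the push rose to about 7 N against about 3.9 N of drag. I'll press a little more and hold.

```bash
python3 -m crank '[{"linear":[-0.001,0.010,0],"rot":[0,0,0],"hand":0},{"linear":[-0.001,0.010,0],"rot":[0,0,0],"hand":0}]'; python3 -c "
from h import *
cr()"
```

```text
clock: 18.98
tool_pos: [0.6306, -0.0522, 0.035]
orientation: [-174.0, 89.7, -74.4]
force: [2.3, -7.2, -1.0]
opening: 0.0006
t 18.98 pos [630.6 -52.2  35. ] yawY -170.35 tiltfix [0.25 0.07 0.  ] F [ 2.28 -7.2  -0.98] M [-2.47 -0.55  0.03] open 0.6
xc -51.7 yc -0.8 push 7.47 v 0.44
```

```bash
python3 -m crank '[{"linear":[-0.002,0.014,0],"rot":[0,0,0],"hand":0},{"linear":[-0.002,0.014,0],"rot":[0,0,0],"hand":0},{"linear":[-0.002,0.014,0],"rot":[0,0,0],"hand":0}]'; python3 -c "
from h import *
cr()"
```

```text
clock: 19.35
tool_pos: [0.6304, -0.052, 0.0351]
orientation: [178.8, 89.6, -81.6]
force: [1.8, -8.3, -2.2]
opening: 0.0004
t 19.35 pos [630.4 -52.   35.1] yawY -170.37 tiltfix [0.39 0.06 0.  ] F [ 1.78 -8.32 -2.16] M [-2.97 -0.72 -0.01] open 0.4
xc -51.4 yc -0.7 push 8.5 v 0.64
```

```bash
python3 -m crank '[{"linear":[-0.002,0.013,0],"rot":[0.03,0,0],"hand":0},{"linear":[-0.002,0.013,0],"rot":[0,0,0],"hand":0},{"linear":[-0.002,0.013,0],"rot":[0,0,0],"hand":0}]'; python3 -c "
from h import *
cr()"
```

```text
clock: 19.73
tool_pos: [0.6304, -0.0519, 0.0352]
orientation: [-179.9, 89.6, -80.3]
force: [1.9, -7.3, -1.5]
opening: 0.0005
t 19.73 pos [630.4 -51.9  35.2] yawY -170.39 tiltfix [0.37 0.06 0.  ] F [ 1.93 -7.3  -1.46] M [-2.85 -0.8   0.04] open 0.5
xc -51.4 yc -0.7 push 7.52 v 0.68
```

```bash
python3 -m crank '[{"linear":[-0.002,0.013,0],"rot":[0,0,0],"hand":0},{"linear":[-0.002,0.013,0],"rot":[0,0,0],"hand":0},{"linear":[-0.002,0.013,0],"rot":[0,0,0],"hand":0}]'; python3 -c "
from h import *
cr()"
```

```text
clock: 20.1
tool_pos: [0.6303, -0.0519, 0.0352]
orientation: [177.6, 89.5, -82.8]
force: [2.8, -8.5, -2.0]
opening: 0.0005
t 20.1 pos [630.3 -51.9  35.2] yawY -170.41 tiltfix [0.51 0.06 0.  ] F [ 2.8  -8.55 -2.02] M [-2.89 -0.76  0.  ] open 0.5
xc -51.4 yc -0.6 push 8.89 v 0.7
```

The push held at about 9 N (about 5 N beyond drag) for over a second. I'll back straight off, then up.

```bash
python3 -m crank '[{"linear":[0.002,-0.01,0],"rot":[0,0,0],"hand":0},{"linear":[0.003,-0.02,0],"rot":[0,0,0],"hand":0},{"linear":[0.01,-0.06,0],"rot":[0,0,0],"hand":0},{"linear":[0.03,-0.2,0],"rot":[0,0,0],"hand":0},{"linear":[0.05,-0.3,0],"rot":[0,0,0],"hand":0},{"linear":[0,0,0.3],"rot":[0,0,0],"hand":0},{"linear":[0,0,0.6],"rot":[0,0,0],"hand":0},{"linear":[0,0,0.6],"rot":[0,0,0],"hand":0},{"linear":[0,0,0.6],"rot":[0,0,0],"hand":0},{"linear":[0,-0.8,0.3],"rot":[0,0,0],"hand":0},{"linear":[0,-0.8,0.3],"rot":[0,0,0],"hand":0},{"linear":[0,-0.8,0],"rot":[0,0,0],"hand":0},{"linear":[0,-0.8,0],"rot":[0,0,0],"hand":0},{"linear":[0,0,0],"rot":[0,0,0],"hand":0},{"linear":[0,0,0],"rot":[0,0,0],"hand":0}]'; python3 -c "
from h import *
cr()
s=eyes.snapshot('scene');np.savez('s10.npz',**s);save('s10.png',s['image']);save('s10c.png',cv2.resize(s['image'][240:390,190:420],None,fx=3.4,fy=3.4,interpolation=cv2.INTER_CUBIC))
t=eyes.snapshot('top');np.savez('t10.npz',**t);save('t10.png',t['image'])
for n,s in (('scene',s),('top',t)):
    w=world(s);hsv=cv2.cvtColor(s['image'],cv2.COLOR_RGB2HSV);k=(hsv[...,1]>120)&(hsv[...,0]<35)&~np.isnan(w).any(2)
    p=w[k];q=p[:,:2]-C;x=q@D;y=q@N;g=(abs(y)<.015)&(x>-.16)&(x<.11)&(p[:,2]>.03);print(n,'bar xc',np.percentile(x[g],[0,1,50,99,100]).round(4),'ztop',np.percentile(p[g][:,2],95))
"
```

```text
clock: 21.98
tool_pos: [0.6358, -0.2911, 0.2139]
orientation: [-142.4, 89.2, -42.9]
force: [-0.0, 0.2, 0.8]
opening: 0.0005
t 21.98 pos [ 635.8 -291.1  213.9] yawY -170.5 tiltfix [0.57 0.61 0.  ] F [-0.04  0.18  0.79] M [0.05 0.12 0.03] open 0.5
xc -288.3 yc 32.8 push -0.19 v 1.18
scene bar xc [-0.0399 -0.0395  0.0154  0.0983  0.0996] ztop 0.04897486732907242
top bar xc [-0.042  -0.0401  0.0136  0.095   0.096 ] ztop 0.05266090636271885
```

View pics/s10c.png

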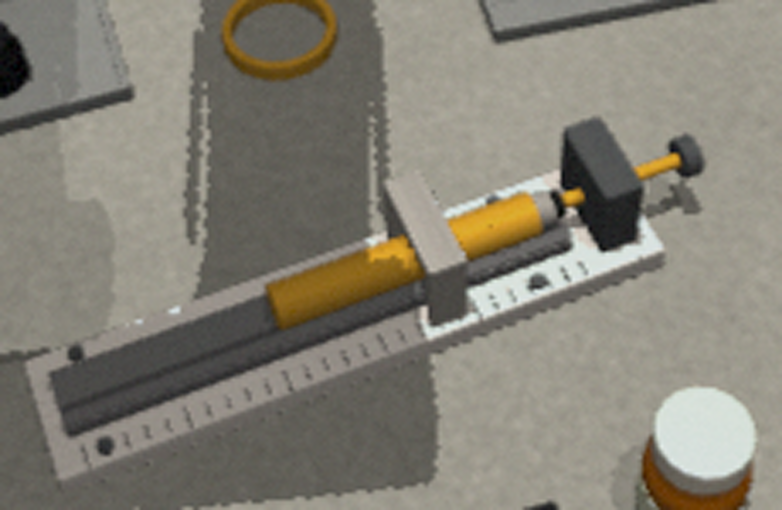

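View pics/t10.png

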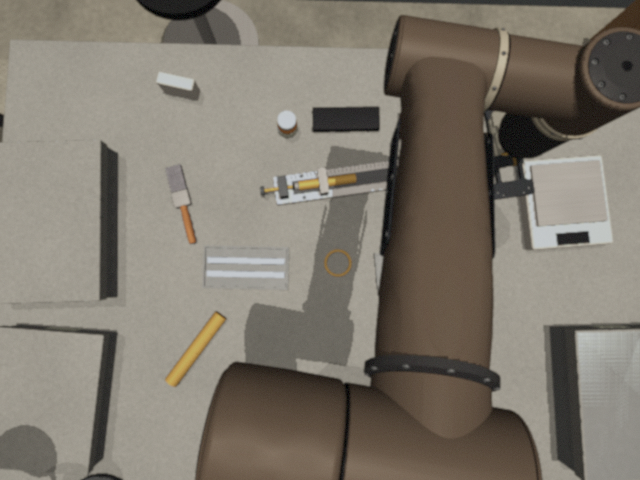

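The bar's end meets the pad at (540,210) in the crop, and the bar lies in the groove under the bridge. The bystanders in view are unmoved. I'll let the arm settle and hand in.

```bash
python3 -m crank '[{"linear":[0,0,0],"rot":[0,0,0],"hand":0},{"linear":[0,0,0],"rot":[0,0,0],"hand":0},{"linear":[0,0,0],"rot":[0,0,0],"hand":0}]'; python3 -c "
from h import *
cr(); print(ticket.close_job())"
```

```text
clock: 22.45
tool_pos: [0.6365, -0.288, 0.2142]
orientation: [-141.8, 89.2, -42.1]
force: [0.4, -0.8, 0.6]
opening: 0.0004
t 22.45 pos [ 636.5 -288.   214.2] yawY -170.25 tiltfix [0.57 0.63 0.  ] F [ 0.44 -0.75  0.62] M [0.06 0.14 0.02] open 0.4
xc -285.4 yc 31.7 push 0.82 v 0.33
the job is handed in; nothing more can be done
None
```

The job is done and handed in at 22.5 s: the smaller brass bar lies in the V-groove, under the bridge, touching the stop.

- **Placing:** I took the bar from its tray, laid it in the groove with its centre at about x = −67 mm, clear of the bridge, and let go.
- **Sliding and pressing:** I pushed it along with the closed fingers against about 4 N of drag. After it met the stop I pressed for over a second, ending at about 9 N in all. That is roughly 5 N on the stop, and no reading put it above about 5.5 N.
- **Last checks:** The scene view shows the bar's end against the pad and the bar's top at 49 mm, as it should be. The camera puts the bar at about x = −40 to +99 mm, which fits the pad face at 98 to 99 mm.
- **Disagreements and limits:** The top camera read the bar's top about 3 mm high and its stop-side end about 3 mm short. The scene and wrist readings agreed with the expected heights. Force readings carried about 1 N of noise, so I judged contact mainly from the moment reading. In the last top view the arm hid the casket, medal and loupe, so I did not check those three at the end; the other things looked unmoved.

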